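Pivot a sampler rail past a post into its bay

TASK

Pushing only, never lifting the rail or taking it between the fingers, slide the long white sampler rail over the bench into the three-sided aluminium bay: work its blue end in behind the orange-topped post first, then push the grey end round so that the rail lies fully home, flat against the bay's back wall. Leave the bottles, vials and other loose things where they stand.

Things in the scene. Friction and masses are not known exactly. Their poses are not given: they have to be found in the camera images.
- rail: Loose cream-white square bar with a thin dark line along its top, 240 mm long, 30 mm wide and high, about 0.3 kg, flat on the bench. Origin: centre of its underside; y runs along it to the blue end, z up. It starts between robot and bay, within 0.2 rad of parallel to the bay, its blue end to the left, mostly right of the post.
- rail_blue_end (a point): Centre of the rail's blue-capped end face, 120 mm along the rail's +y from its middle, 15 mm above the bench (the cap is 16 mm long).
- rail_grey_end (a point): Centre of the rail's grey-capped end face, 120 mm along the rail's -y from its middle, 15 mm above the bench.
- bay: Fixed U of aluminium walls, 8 mm thick, 35 mm high, blue marking between them, no raised floor. Origin: on the bench, middle of the back wall's inner face; x points into that wall (away from the robot), y along it to the left, z up. Inside: 300 mm long (y -150 to 150 mm), 45 mm deep (x -45 to 0 mm); the long side towards the robot is open.
- post: Fixed upright steel post with an orange top, 24 mm in diameter, 40 mm high, in front of the bay. Origin: centre of its foot, 81 to 86 mm in front of the back wall's inner face and 20 to 60 mm left (+y) of the bay's middle. The way between it and the line of the bay's open side is under 30 mm: the rail passes behind it only at a slant.
- vial_amber: Loose bystander, to be left alone: small amber vial, 28 mm wide, 50 mm high, left of the post. Origin: centre of its underside.
- bottle_clear: Loose bystander, to be left alone: clear bottle, 44 mm wide, 100 mm high, right of the bay. Origin: centre of its underside.
- bottle_amber: Loose bystander, to be left alone: amber bottle, 52 mm wide, 110 mm high, behind the bay. Origin: centre of its underside.
- jar_white: Loose bystander, to be left alone: white jar, 56 mm wide, 60 mm high, behind the bay. Origin: centre of its underside.
- tape_roll: Loose bystander, to be left alone: paper tape roll, 70 mm wide, 25 mm high, far left. Origin: centre of its underside.
- screwdriver: Loose bystander, to be left alone: screwdriver lying far right, handle towards its -x. Origin: centre of its underside.
- vial_clear: Loose bystander, to be left alone: small clear vial with blue cap, 28 mm wide, 50 mm high, far left. Origin: centre of its underside.
Mind the look-alikes: they are no part of the job. Several things look just like the rail: the one meant starts farthest from the robot's base.

How it is judged:
By the outcome, as a careful person would: the job done as asked, in the order asked, and still so for the second after the job is handed in, with the robot touching nothing.
It also fails if it takes over 67 s, if anything falls off the work surface, if the arm or the gripper's body presses on something with over 40 N, if the wrist force passes 120 N, or if a joint passes its speed limit or range.

ROBOT

A 6-joint arm with a two-finger parallel gripper is mounted at the origin on the work surface. World frame = base frame: x ahead of the robot, y to its left, z up, the work surface at z = 0. Lengths are in m, angles in rad, forces in N, time in s.
With the tool pointing down it reaches from about 0.35 to 0.85 m from the base axis. Payload 8.1 kg.
Tool frame: the origin (TCP) lies at the centre of the arm's flange, where the gripper is bolted on; the fingertips stand 186 mm ahead of it and the grasp point (between the pads) lies 167 mm ahead of it; z points along the fingers, y is the line along which they close (so a half turn about z gives the same grasp; the last joint's range is limited). The gripper opens to 93 mm and grips with 3 to 60 N. Pads are 15 mm wide; open, the fingers measure 128 mm over their backs; the gripper's body (75 mm by 188 mm) begins 65 mm behind the grasp point.
Start: joints at [-1.412, 0.13, 1.488, -0, 1.523, -0.085], TCP at [0.145, -0.582, 0.405] pointing down, gripper open.
Joint ranges: [-2.96, 2.96], [-0.89, 2.26], [0.02, 2.5], [-1.34, 4.48], [0, 2.73], [-2.66, 2.66]. Speed limits (rad/s): [2.39, 2.39, 2.79, 3.14, 3.14, 3.14].

INTERFACE

Orientations are given as a rotation vector (axis times angle).
In Python, from plant import read_state, read_camera, camera_params, robot gives the robot as it stands.
- The arm moves only by the tool carry_out, never from a script. Its argument "targets" is a list of rows, each an object of numbers: "hand": the opening in per cent of the stroke, from 0 (shut) to 100 (fully open); "x", "y", "z": the shift along the tool's x, y, z in m; "ax", "ay", "az": the turn, a rotation vector about the tool's x, y, z in rad. In form: [{"hand": .., "x": .., "y": .., "z": .., "ax": .., "ay": .., "az": ..}, ...]. A call has 1 to 8 rows; each row is the pose to reach, as a shift and turn from the pose commanded when the call began, along the tool's axes at that moment; what a row does not reach only later rows make up. A row lasts 1/8 s, in which the tool goes at most 62.5 mm and 10.7 degrees, less where a joint would pass 70% of its speed; a pose out of reach is approached as far as the arm can. A call with a gripper value outside its range is refused whole. The fingers move at their own pace and stop on an object; "newtons" is the grip in N (left out, the last holds). Time passes only in rows, so rows that repeat a pose let the fingers close. It gives the time, the measured TCP pose, the force, the opening and the grip force at its end, in the units of the state.
- read_state(): the state, without advancing time (a new reading comes with each control period).
- read_camera(name): name is "scene" or "top"; returns (picture, depth): 420x560x3 uint8, blue, green, red; 420x560 float32, m along the optical axis (not along the pixel's ray), 0 where there is no reading.
- camera_params(name): a dict with "fx", "fy", "cx", "cy" (pixels), "position" and "rotation" of the camera in the world. Camera axes: x right, y up, looking along -z (the intrinsics and any distortion apply to the point x, -y, -z); pixel columns grow to the right and rows downward; lengths in m; the calibration is good to about 2 mm. A picture is of the moment at which its call begins. camera_params takes no time and is no camera call.
- robot.close_job(): hands the job in; it is judged then, once.
The state is a dict: "t": time; "q": joint angles; "dq": joint speeds; "joint_torque": joint torques, N m; "tool_pos": TCP position; "orientation": TCP orientation; "force": force on the tool from outside, world axes, zero at the start; "wrist_torque": the same for the moment, N m; "opening": finger opening in m; "gripper_force": force on a finger pad.
Only numpy, scipy, OpenCV 4.12 (cv2) and the standard library are available. Lean on these libraries where they do the work, as an engineer would, in place of code of your own. Each camera call takes 0.05 s, during which the arm holds its last target. There are 200 camera calls.

## Working session

There is one attempt and no reset: what is moved stays moved. The work goes in short steps, Python scripts to look and compute and a tool call to move; the robot and the scene stay as the last step left them, time stands still between calls to the robot, and variables do not carry over. Pictures are saved under pics/ and viewed, at most 10 in all, crops included, and the job is handed in when it is done.

Besides the shell and the picture viewer there is one more tool, called after "Request:" as name(argument=value, ...) on one line, values as JSON. carry_out: Moves the arm, as the interface text tells. Its arguments: {"type":"object","properties":{"targets":{"type":"array","items":{"type":"object","properties":{"hand":{"type":"number"},"x":{"type":"number"},"y":{"type":"number"},"z":{"type":"number"},"ax":{"type":"number"},"ay":{"type":"number"},"az":{"type":"number"}}}},"newtons":{"type":"number"}},"required":["targets"]}

```bash
mkdir -p pics; python3 - <<'E'
from plant import *
import cv2,numpy as np
for n in("scene","top"):
    p,d=read_camera(n); cv2.imwrite(f"pics/{n}0.png",p); np.save(n+"0.npy",d)
    print(n,camera_params(n))
s=read_state(); print({k:np.round(v,3) for k,v in s.items()})
E
```

```text
scene {'fx': 488.62442392357644, 'fy': 488.62442392357644, 'cx': 287.401735962337, 'cy': 210.62898345638865, 'position': array([1.12197558, 0.47014485, 0.96025261]), 'rotation': array([0.3882686 , 0.75636668, 2.09057922])}
top {'fx': 387.7293993633518, 'fy': 387.7293993633518, 'cx': 284.66625355616543, 'cy': 203.38244629943705, 'position': array([0.43944455, 0.0476328 , 1.30482932]), 'rotation': array([ 0.02686041, -0.06884346, -1.55763398])}
{'t': np.float64(0.1), 'q': array([-1.412,  0.131,  1.489,  0.   ,  1.523, -0.085]), 'dq': array([-0.002, -0.002, -0.003,  0.   , -0.001,  0.   ]), 'joint_torque': array([ 2.0000e-03, -5.6134e+01, -4.9310e+01,  7.7000e-02,  2.9000e-02,
       -0.0000e+00]), 'tool_pos': array([ 0.145, -0.582,  0.404]), 'orientation': array([-3.117, -0.382,  0.   ]), 'force': array([ 0.005,  0.655, -0.279]), 'wrist_torque': array([-0.016,  0.019, -0.009]), 'gripper_force': np.float64(0.0), 'opening': np.float64(0.093)}
```

View pics/top0.png

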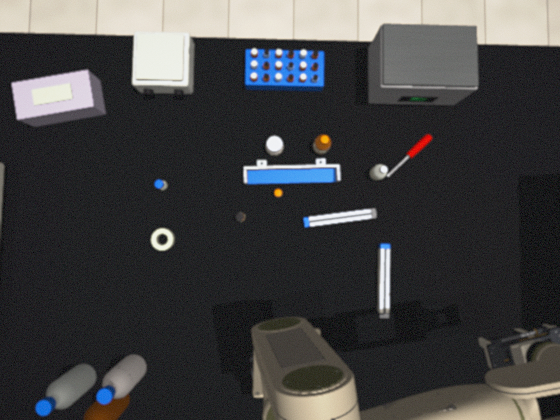

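View pics/scene0.png

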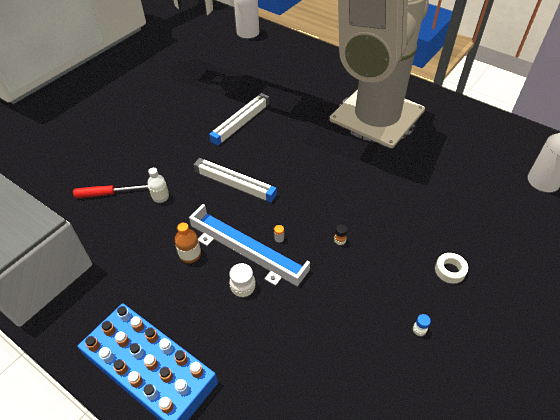

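The top view shows the target rail at (304–376, 210–222) with its blue end at left, the post at (278,193) and the bay at (244–340, 165–184). In the scene view the rail runs (197,165)–(272,193), the post is at (279,233) and the bay spans (192,212)–(307,275).

```bash
cat > h.py <<'E'
from plant import *
import cv2,numpy as np
from scipy.spatial.transform import Rotation as R
def cast(n,uv,z):
    c=camera_params(n); uv=np.atleast_2d(uv).astype(float)
    d=np.c_[(uv[:,0]-c["cx"])/c["fx"],-(uv[:,1]-c["cy"])/c["fy"],-np.ones(len(uv))]@R.from_rotvec(c["rotation"]).as_matrix().T
    return c["position"]+d*((z-c["position"][2])/d[:,2])[:,None]
def mask_pts(n,p,d,color,box,z,zt):
    """world points (on plane z) of pixels of a colour within world box x0,x1,y0,y1 """
    hsv=cv2.cvtColor(p,cv2.COLOR_BGR2HSV); H,S,V=[hsv[...,i].astype(int) for i in range(3)]
    m={"blue":(H>95)&(H<125)&(S>120)&(V>80),"orange":(H>5)&(H<25)&(S>150)&(V>120),"white":(S<70)&(V>130)}[color]
    v,u=np.nonzero(m); P=cast(n,np.c_[u,v],z)
    k=(P[:,0]>box[0])&(P[:,0]<box[1])&(P[:,1]>box[2])&(P[:,1]<box[3])
    return P[k],np.c_[u,v][k]
E
python3 - <<'E'
from h import *
for n in("top","scene"):
    p=cv2.imread(f"pics/{n}0.png")
    uv={"top":[(304,222),(376,213),(278,193),(244,181),(340,178),(385,245),(384,316),(241,216),(379,172)],"scene":[(272,193),(197,165),(279,230),(303,275),(193,215),(214,138),(266,99),(341,232),(158,187)]}[n]
    print(n,np.round(cast(n,uv,.03)[:,:2],3).tolist())
c=[]
for n,(x0,y0,x1,y1) in dict(top=(230,130,400,235),scene=(180,140,330,300)).items():
    q=cv2.resize(cv2.imread(f"pics/{n}0.png")[y0:y1,x0:x1],None,fx=4.7 if n=="top" else 3.7,fy=4.7 if n=="top" else 3.7,interpolation=cv2.INTER_CUBIC)
    cv2.imwrite(f"pics/{n}0c.png",q); print(q.shape)
E
```

```text
top [[0.457, -0.05], [0.49, -0.289], [0.552, 0.036], [0.59, 0.149], [0.604, -0.169], [0.385, -0.319], [0.154, -0.314], [0.474, 0.157], [0.627, -0.299]]
scene [[0.468, -0.049], [0.506, -0.273], [0.554, 0.036], [0.624, 0.155], [0.64, -0.163], [0.397, -0.307], [0.17, -0.296], [0.472, 0.16], [0.624, -0.3]]
(494, 799, 3)
(592, 555, 3)
```

View pics/top0c.png

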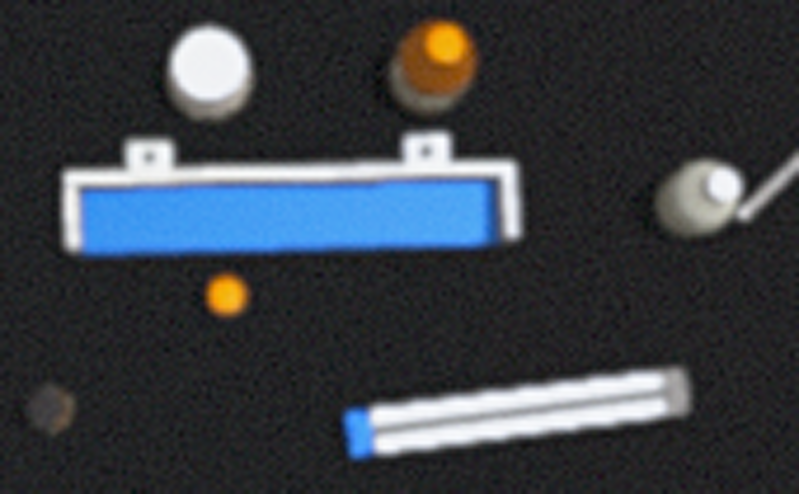

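View pics/scene0c.png

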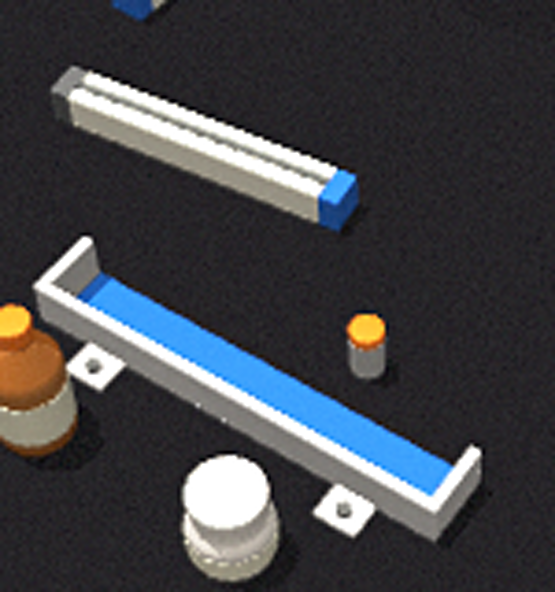

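```bash
python3 - <<'E'
from h import *
def T(l,z): return np.round(cast("top",(np.array(l)+.5)/4.7-.5+[230,130],z)[:,:2],4).tolist()
def S(l,z): return np.round(cast("scene",(np.array(l)+.5)/3.7-.5+[180,140],z)[:,:2],4).tolist()
print("rail T",T([(345,411),(352,459),(685,368),(690,412)],.03))
print("rail S",S([(338,170),(358,180),(320,196),(72,66),(54,90)],.03))
print("post",T([(227,296)],.04),S([(366,327)],.04))
print("bay outer corners T BL BR FL FR",T([(62,172),(516,160),(66,252),(521,240)],.035))
print("bay S BL BR FL FR",S([(436,514),(36,288),(480,450),(88,238)],.035))
print("floor front edge T",T([(82,255),(488,246)],0),"S",S([(100,277),(452,466)],0))
print("vialA",T([(48,410)],.045), "clear bottle",S([(158*1,0)],0))
E
```

```text
rail T [[0.4733, -0.047], [0.4398, -0.0522], [0.5066, -0.2868], [0.4756, -0.2903]]
rail S [[0.4491, -0.0666], [0.4485, -0.0496], [0.4759, -0.062], [0.4808, -0.2881], [0.507, -0.2817]]
post [[0.5521, 0.0368]] [[0.5555, 0.0366]]
bay outer corners T BL BR FL FR [[0.638, 0.1534], [0.6517, -0.1659], [0.5818, 0.1496], [0.595, -0.1696]]
bay S BL BR FL FR [[0.6415, 0.152], [0.6536, -0.1612], [0.5882, 0.1476], [0.6012, -0.1627]]
floor front edge T [[0.5837, 0.1409], [0.5946, -0.1517]] S [[0.603, -0.1561], [0.5884, 0.1278]]
vialA [[0.471, 0.1591]] clear bottle [[0.3652, -0.3082]]
```

```bash
cat >> h.py <<'E'
B=np.array([.638,-.005]); BY=.042
def bay2w(bx,by): return B+[bx*np.cos(BY)-by*np.sin(BY), bx*np.sin(BY)+by*np.cos(BY)]
def w2bay(p): d=np.asarray(p)[...,:2]-B; return np.stack([d[...,0]*np.cos(BY)+d[...,1]*np.sin(BY),-d[...,0]*np.sin(BY)+d[...,1]*np.cos(BY)],-1)
def go(x,y,tip,yaw):
    """rows: shift/turn to fingertip pose, tool down, tool x at world angle yaw"""
    s=read_state(); M=R.from_rotvec(s["orientation"])
    sh=M.inv().apply(np.array([x,y,tip+.186])-s["tool_pos"])
    D=R.from_euler("z",yaw)*R.from_euler("x",np.pi)
    print("shift",np.round(sh,4),"turn",np.round((M.inv()*D).as_rotvec(),3))
E
python3 - <<'E'
from h import *
print(w2bay([.475,-.168]))
go(.4155,-.1765,.08,.14)
E
```

```text
[-0.16970024 -0.15601227]
shift [ 0.3605 -0.328   0.1384] turn [-0.002 -0.     0.104]
```

Request:
carry_out(targets=[{"hand":100,"x":0.045,"y":-0.041,"z":0.0,"az":0.01},{"hand":100,"x":0.09,"y":-0.082,"z":0.02,"az":0.03},{"hand":100,"x":0.135,"y":-0.123,"z":0.04,"az":0.04},{"hand":100,"x":0.18,"y":-0.164,"z":0.06,"az":0.05},{"hand":100,"x":0.225,"y":-0.205,"z":0.08,"az":0.07},{"hand":100,"x":0.27,"y":-0.246,"z":0.1,"az":0.08},{"hand":100,"x":0.315,"y":-0.287,"z":0.12,"az":0.09},{"hand":100,"x":0.36,"y":-0.328,"z":0.138,"az":0.104}])

```text
schema error: expected keys hand, x, y, z, ax, ay, az
```

```bash
python3 - <<'E'
from h import *
go(.4155,-.1765,.01,.14)
E
```

```text
shift [ 0.3605 -0.3279  0.2084] turn [-0.002 -0.     0.104]
```

Request:
carry_out(targets=[{"hand":100,"x":0.045,"y":-0.041,"z":0.0,"ax":0,"ay":0,"az":0.01},{"hand":100,"x":0.09,"y":-0.082,"z":0.02,"ax":0,"ay":0,"az":0.03},{"hand":100,"x":0.135,"y":-0.123,"z":0.04,"ax":0,"ay":0,"az":0.04},{"hand":100,"x":0.18,"y":-0.164,"z":0.06,"ax":0,"ay":0,"az":0.05},{"hand":100,"x":0.225,"y":-0.205,"z":0.08,"ax":0,"ay":0,"az":0.07},{"hand":100,"x":0.27,"y":-0.246,"z":0.1,"ax":0,"ay":0,"az":0.08},{"hand":100,"x":0.315,"y":-0.287,"z":0.12,"ax":0,"ay":0,"az":0.09},{"hand":100,"x":0.36,"y":-0.328,"z":0.138,"ax":0,"ay":0,"az":0.104}])

```text
t: 1.1
tool_pos: [0.41, -0.1835, 0.269]
orientation: [3.134, 0.218, 0.0]
force: [0.5, -0.8, -0.6]
opening: 0.0933
gripper_force: 0.0
```

```bash
python3 - <<'E'
from h import *
go(.4155,-.1765,.01,.14)
E
```

```text
shift [ 0.0064 -0.0062  0.073 ] turn [ 0.    -0.    -0.001]
```

Request:
carry_out(targets=[{"hand":100,"x":0,"y":0,"z":0.03,"ax":0,"ay":0,"az":0},{"hand":100,"x":0,"y":0,"z":0.06,"ax":0,"ay":0,"az":0},{"hand":100,"x":0,"y":0,"z":0.07,"ax":0,"ay":0,"az":0},{"hand":100,"x":0.015,"y":0,"z":0.07,"ax":0,"ay":0,"az":0},{"hand":100,"x":0.03,"y":0,"z":0.07,"ax":0,"ay":0,"az":0},{"hand":100,"x":0.04,"y":0,"z":0.07,"ax":0,"ay":0,"az":0},{"hand":100,"x":0.045,"y":0,"z":0.07,"ax":0,"ay":0,"az":0},{"hand":100,"x":0.045,"y":0,"z":0.07,"ax":0,"ay":0,"az":0}])

```text
t: 2.1
tool_pos: [0.4545, -0.1791, 0.1999]
orientation: [3.134, 0.22, 0.001]
force: [-0.2, -0.4, 0.7]
opening: 0.0931
gripper_force: 0.0
```

```bash
cat >> h.py <<'E'
def look(tag):
    for n in("top","scene"):
        p,d=read_camera(n); cv2.imwrite(f"pics/{n}_{tag}.png",p)
        if n=="top": q=cv2.resize(p[130:250,230:410],None,fx=4,fy=4,interpolation=cv2.INTER_CUBIC)
        else: r=cv2.resize(p[140:300,180:330],None,fx=3,fy=3,interpolation=cv2.INTER_CUBIC)
    c=np.zeros((480,720+450-370,3),np.uint8)
    cv2.imwrite(f"pics/t_{tag}.png",q); cv2.imwrite(f"pics/s_{tag}.png",r)
def T(l,z,tag=None): return np.round(cast("top",(np.array(l)+.5)/4-.5+[230,130],z)[:,:2],4)
def S(l,z): return np.round(cast("scene",(np.array(l)+.5)/3-.5+[180,140],z)[:,:2],4)
E
python3 - <<'E'
from h import *
s=read_state();print(s["t"],s["tool_pos"],s["force"],s["opening"])
look("a")
E
```

```text
2.1 [ 0.45446326 -0.17906943  0.19991851] [-0.18270317 -0.4401027   0.73121922] 0.09308547332963187
```

View pics/s_a.png

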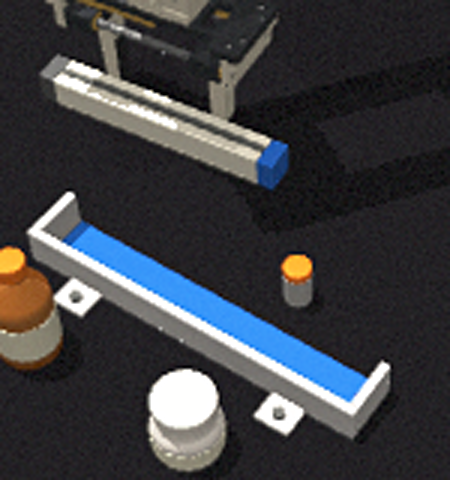

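Contact is about made: fingers at (112,60) and (222,95) just behind the rail, blue end at (272,163), post at (297,280). Now a push with a turn.

Request:
carry_out(targets=[{"hand":100,"x":0.009,"y":0,"z":0,"ax":0,"ay":0,"az":0.044},{"hand":100,"x":0.018,"y":0.001,"z":0,"ax":0,"ay":0,"az":0.088},{"hand":100,"x":0.027,"y":0.002,"z":0,"ax":0,"ay":0,"az":0.132},{"hand":100,"x":0.036,"y":0.003,"z":0,"ax":0,"ay":0,"az":0.176},{"hand":100,"x":0.045,"y":0.004,"z":0,"ax":0,"ay":0,"az":0.22},{"hand":100,"x":0.054,"y":0.006,"z":0,"ax":0,"ay":0,"az":0.264},{"hand":100,"x":0.062,"y":0.008,"z":0,"ax":0,"ay":0,"az":0.308},{"hand":100,"x":0.068,"y":0.01,"z":0,"ax":0,"ay":0,"az":0.348}])

```text
t: 3.2
tool_pos: [0.5224, -0.1794, 0.1994]
orientation: [-3.124, 0.329, 0.002]
force: [-3.4, 0.6, 2.7]
opening: 0.0931
gripper_force: 1.4
```

```bash
python3 - <<'E'
from h import *
s=read_state();print(s["t"],s["tool_pos"],s["force"],R.from_rotvec(s["orientation"]).as_matrix()[:,0])
look("b")
E
```

```text
3.2 [ 0.52239516 -0.17939795  0.19939901] [-3.36352291  0.63071124  2.68146367] [ 0.97810765 -0.20809447 -0.00145544]
```

View pics/s_b.png

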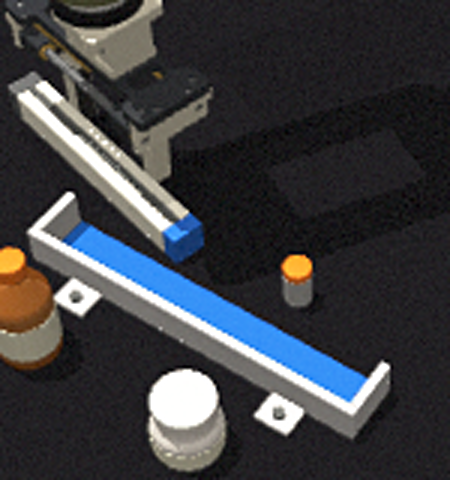

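Rail is slanted against the fingers; blue cap at (184,237), grey at (25,90). Measuring the cap by mask.

```bash
cat >> h.py <<'E'
def cap(tag,lo=None):
    """blue cap: component not the bay floor, nor decoy; from top picture. bay floor is lighter"""
    out={}
    for n in("top","scene"):
        p=cv2.imread(f"pics/{n}_{tag}.png")
        hsv=cv2.cvtColor(p,cv2.COLOR_BGR2HSV); m=cv2.inRange(hsv,(95,110,60),(125,255,255))
        k,lab,st,ce=cv2.connectedComponentsWithStats(m)
        for i in range(1,k):
            P=cast(n,ce[i],.03)[0]
            if 8<st[i,4]<1500 and .4<P[0]<.68 and -.3<P[1]<.2: print(n,st[i,4],ce[i].round(1),"w",P[:2].round(4),"bay",w2bay(P).round(4))
E
python3 - <<'E'
from h import *
cap("b")
s=read_state();C=s["tool_pos"][:2]; print("tool bay",w2bay(C))
E
```

```text
top 1396 [292.  176.7] w [ 0.6066 -0.0092] bay [-0.0316 -0.0029]
scene 158 [240.8 219. ] w [ 0.581  -0.0593] bay [-0.0592 -0.0519]
scene 1107 [252.  243.3] w [0.6223 0.0084] bay [-0.0151  0.014 ]
tool bay [-0.12251603 -0.16957388]
```

View pics/t_b.png

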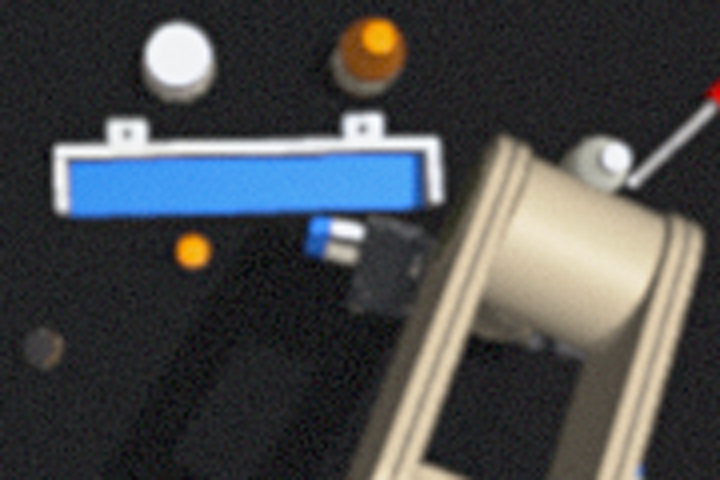

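The top view shows the rail's blue end at (308,235), corners (313,216) and (305,256), and the post at (193,251).

```bash
python3 - <<'E'
from h import *
t=T([(313,216),(305,256),(308.5,236)],.03); print(t,w2bay(t).round(4))
t=S([(170,240),(204,226),(36,107),(10,92),(42,76)],.03); print(t,w2bay(t).round(4))
t=T([(193,251)],.04);print(w2bay(t))
E
```

```text
[[ 0.5841 -0.0622]
 [ 0.5508 -0.0558]
 [ 0.5675 -0.0586]] [[-0.0563 -0.0549]
 [-0.0893 -0.0471]
 [-0.0727 -0.0506]]
[[ 0.589  -0.067 ]
 [ 0.5613 -0.0538]
 [ 0.5423 -0.2582]
 [ 0.5422 -0.2895]
 [ 0.5108 -0.2803]] [[-0.0516 -0.0599]
 [-0.0787 -0.0455]
 [-0.1062 -0.249 ]
 [-0.1077 -0.2802]
 [-0.1386 -0.2697]]
[[-0.08336558  0.0454404 ]]
```

Request:
carry_out(targets=[{"hand":100,"x":-0.03,"y":0,"z":0,"ax":0,"ay":0,"az":0},{"hand":0,"x":-0.03,"y":0,"z":-0.05,"ax":0,"ay":0,"az":0},{"hand":0,"x":-0.01,"y":0.04,"z":-0.07,"ax":0,"ay":0,"az":0},{"hand":0,"x":0.01,"y":0.09,"z":-0.07,"ax":0,"ay":0,"az":0},{"hand":0,"x":0.022,"y":0.14,"z":-0.07,"ax":0,"ay":0,"az":0},{"hand":0,"x":0.022,"y":0.15,"z":-0.05,"ax":0,"ay":0,"az":0},{"hand":0,"x":0.022,"y":0.15,"z":-0.02,"ax":0,"ay":0,"az":0},{"hand":0,"x":0.022,"y":0.15,"z":0,"ax":0,"ay":0,"az":0}])

```text
t: 4.3
tool_pos: [0.5122, -0.3298, 0.1971]
orientation: [-3.123, 0.326, 0.004]
force: [-0.6, 0.4, -0.2]
opening: 0.0274
gripper_force: 0.0
```

```bash
python3 - <<'E'
from h import *
s=read_state();print(s["t"],s["tool_pos"],s["force"],s["opening"],w2bay(s["tool_pos"]))
look("c"); cap("c")
E
```

```text
4.3 [ 0.5122325  -0.32980127  0.19710924] [-0.59881498  0.36189519 -0.19955537] 0.027369977030723188 [-0.13929423 -0.31923416]
top 1396 [292.1 176.7] w [ 0.6065 -0.0095] bay [-0.0317 -0.0032]
scene 157 [240.9 219. ] w [ 0.5809 -0.0593] bay [-0.0593 -0.0519]
scene 1106 [252.  243.3] w [0.6223 0.0083] bay [-0.0151  0.0139]
```

View pics/s_c.png

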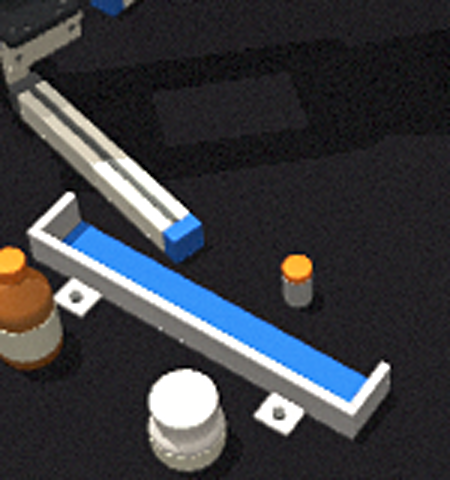

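Rail unmoved (blue cap (183,237)); the fingers stand at its grey end, (18,60). Push along the axis, half way first.

Request:
carry_out(targets=[{"hand":0,"x":0,"y":0,"z":0,"ax":0,"ay":0,"az":0},{"hand":0,"x":0,"y":0,"z":0,"ax":0,"ay":0,"az":0},{"hand":0,"x":0,"y":-0.01,"z":0,"ax":0,"ay":0,"az":0},{"hand":0,"x":0,"y":-0.02,"z":0,"ax":0,"ay":0,"az":0},{"hand":0,"x":0,"y":-0.035,"z":0,"ax":0,"ay":0,"az":0},{"hand":0,"x":0,"y":-0.05,"z":0,"ax":0,"ay":0,"az":0},{"hand":0,"x":0,"y":-0.065,"z":0,"ax":0,"ay":0,"az":0},{"hand":0,"x":0,"y":-0.08,"z":0,"ax":0,"ay":0,"az":0}])

```text
t: 5.4
tool_pos: [0.5302, -0.2516, 0.2001]
orientation: [3.124, -0.326, 0.001]
force: [-0.3, -4.4, 2.9]
opening: 0.0004
gripper_force: 2.0
```

```bash
python3 - <<'E'
from h import *
s=read_state();print(s["t"],s["tool_pos"],s["force"],s["opening"],w2bay(s["tool_pos"]))
look("d"); cap("d")
E
```

```text
5.4 [ 0.53019448 -0.25164041  0.20008285] [-0.33781374 -4.41404484  2.91471209] 0.00037181873512876374 [-0.1180663  -0.24189641]
top 1333 [291.  176.2] w [ 0.6079 -0.0059] bay [-0.0301  0.0004]
scene 1237 [252.6 242.2] w [0.6189 0.0075] bay [-0.0185  0.0133]
```

View pics/s_d.png

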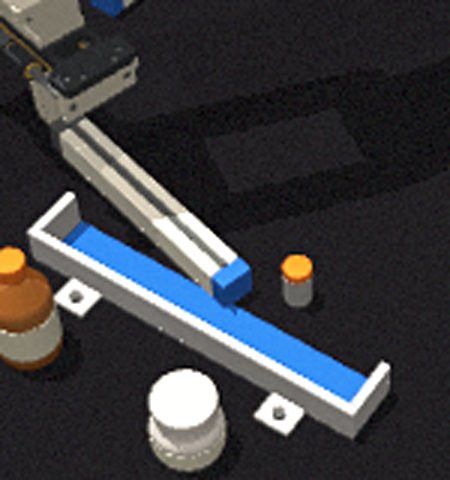

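Blue end has entered behind the bay's opening at (232,283), passing the post (297,280) with room; grey end at (65,128).

```bash
python3 - <<'E'
from h import *
t=S([(218,288),(251,268),(62,152),(56,125),(88,118)],.03); print(w2bay(t).round(4))
for n,pts in dict(scene=[(254,234),(258,237),(262,247),(240,218)],top=[(292,176),(296,180),(301,183)]).items():
    p=cv2.cvtColor(cv2.imread(f"pics/{n}_d.png"),cv2.COLOR_BGR2HSV)
    print(n,[p[v,u].tolist() for u,v in pts])
E
```

```text
[[-0.0337  0.0014]
 [-0.0644  0.0117]
 [-0.0777 -0.1955]
 [-0.0992 -0.2202]
 [-0.1211 -0.2024]]
scene [[104, 179, 255], [106, 220, 109], [105, 195, 248], [0, 0, 255]]
top [[104, 183, 243], [107, 102, 241], [90, 1, 245]]
```

Request:
carry_out(targets=[{"hand":0,"x":0,"y":-0.013,"z":0,"ax":0,"ay":0,"az":0},{"hand":0,"x":0,"y":-0.026,"z":0,"ax":0,"ay":0,"az":0},{"hand":0,"x":0,"y":-0.039,"z":0,"ax":0,"ay":0,"az":0},{"hand":0,"x":0,"y":-0.052,"z":0,"ax":0,"ay":0,"az":0},{"hand":0,"x":0,"y":-0.065,"z":0,"ax":0,"ay":0,"az":0},{"hand":0,"x":0,"y":-0.078,"z":0,"ax":0,"ay":0,"az":0},{"hand":0,"x":0,"y":-0.078,"z":0,"ax":0,"ay":0,"az":0}])

```text
t: 6.38
tool_pos: [0.5462, -0.1751, 0.1998]
orientation: [-3.124, 0.324, -0.0]
force: [0.2, 0.1, -0.7]
opening: 0.0006
gripper_force: 0.0
```

```bash
cat >> h.py <<'E'
def cap2(tag):
    """dark blue end cap face in the scene view, near the bay; its top edge corners"""
    n="scene"; p=cv2.imread(f"pics/{n}_{tag}.png"); hsv=cv2.cvtColor(p,cv2.COLOR_BGR2HSV)
    m=cv2.inRange(hsv,(98,150,50),(125,255,215)); m[:205]=0; m[300:]=0; m[:,:215]=0; m[:,330:]=0
    k,lab,st,ce=cv2.connectedComponentsWithStats(m)
    for i in range(1,k):
        if st[i,4]>15:
            c=np.argwhere(lab==i)[:,::-1]; b=cv2.boxPoints(cv2.minAreaRect(c.astype(np.float32)))
            print(st[i,4],ce[i].round(1),"bay at z.02",w2bay(cast(n,ce[i],.02)).round(4),b.round().tolist())
E
python3 - <<'E'
from h import *
s=read_state();t=w2bay(s["tool_pos"]);print(s["t"],s["force"],t,"grey",t+.0175*np.array([.247,.969]))
look("e"); cap2("c");cap2("d");cap2("e")
E
```

```text
6.375 [ 0.21603733  0.05718528 -0.69801474] [-0.09882548 -0.16608849] grey [-0.09450298 -0.14913099]
100 [241.  221.3] bay at z.02 [[-0.0597 -0.0527]] [[233.0, 218.0], [246.0, 215.0], [249.0, 224.0], [236.0, 228.0]]
108 [257.2 236.7] bay at z.02 [[-0.0433  0.0082]] [[251.0, 229.0], [263.0, 229.0], [263.0, 244.0], [251.0, 244.0]]
31 [247.4 238.2] bay at z.02 [[-0.0269 -0.0089]] [[242.0, 235.0], [244.0, 233.0], [252.0, 241.0], [250.0, 243.0]]
127 [279.1 257. ] bay at z.02 [[-0.0237  0.0846]] [[270.0, 254.0], [284.0, 249.0], [288.0, 260.0], [274.0, 265.0]]
```

Request:
carry_out(targets=[{"hand":0,"x":0,"y":-0.01,"z":0,"ax":0,"ay":0,"az":0},{"hand":0,"x":0,"y":-0.02,"z":0,"ax":0,"ay":0,"az":0},{"hand":0,"x":0,"y":-0.03,"z":0,"ax":0,"ay":0,"az":0},{"hand":0,"x":0,"y":-0.03,"z":0,"ax":0,"ay":0,"az":0},{"hand":0,"x":0,"y":-0.01,"z":0,"ax":0,"ay":0,"az":0},{"hand":0,"x":0,"y":-0.005,"z":-0.04,"ax":0,"ay":0,"az":0},{"hand":0,"x":-0.02,"y":-0.01,"z":-0.08,"ax":0,"ay":0,"az":0},{"hand":50,"x":-0.055,"y":-0.05,"z":-0.08,"ax":0,"ay":0,"az":0}])

```text
t: 7.48
tool_pos: [0.5038, -0.1188, 0.2842]
orientation: [3.122, -0.332, 0.013]
force: [0.3, 2.0, -0.1]
opening: 0.0063
gripper_force: 0.0
```

```bash
python3 - <<'E'
from h import *
look("f"); cap2("f")
s=read_state();t=w2bay(s["tool_pos"]);print(s["t"],s["force"],t,s["opening"],s["tool_pos"])
# white side of rail in scene: dark line/edges near bay
p=cv2.imread("pics/scene_f.png");print(p.shape)
x,y=bay2w(-.114,-.037); go(x,y,.013,BY-.275)
E
```

```text
117 [288.6 263.2] bay at z.02 [[-0.0212  0.1126]] [[278.0, 261.0], [291.0, 253.0], [298.0, 263.0], [286.0, 272.0]]
7.575 [ 0.6400886  -0.32965374 -0.62353103] [-0.1421713  -0.10348959] 0.013936689942716565 [ 0.50029936 -0.11436777  0.27934043]
(420, 560, 3)
shift [ 0.0111 -0.0713  0.0804] turn [-0.001  0.002  0.026]
```

Request:
carry_out(targets=[{"hand":100,"x":0.0,"y":-0.035,"z":0,"ax":0,"ay":0,"az":0.01},{"hand":100,"x":0.01,"y":-0.07,"z":0.0,"ax":0,"ay":0,"az":0.025},{"hand":100,"x":0.01,"y":-0.07,"z":0.02,"ax":0,"ay":0,"az":0.025},{"hand":100,"x":0.01,"y":-0.07,"z":0.04,"ax":0,"ay":0,"az":0.025},{"hand":100,"x":0.01,"y":-0.07,"z":0.06,"ax":0,"ay":0,"az":0.025},{"hand":100,"x":0.01,"y":-0.07,"z":0.08,"ax":0,"ay":0,"az":0.025},{"hand":100,"x":0.01,"y":-0.07,"z":0.08,"ax":0,"ay":0,"az":0.025}])

```text
t: 8.45
tool_pos: [0.5257, -0.0505, 0.1977]
orientation: [-3.12, 0.367, 0.006]
force: [-0.8, -0.2, 0.8]
opening: 0.0837
gripper_force: 0.0
```

```bash
python3 - <<'E'
from h import *
s=read_state();t=w2bay(s["tool_pos"]);print(s["t"],s["force"],t,s["opening"],s["tool_pos"])
x,y=bay2w(-.088,-.046); go(x,y,.013,BY-.275)
x,y=bay2w(-.040,-.055); go(x,y,.013,BY)
look("g");cap2("g")
E
```

```text
8.45 [-0.77229765 -0.21639029  0.78800082] [-0.1140646  -0.04070265] 0.08369016799595518 [ 0.525745   -0.05045606  0.19772041]
shift [ 0.0265 -0.002  -0.0014] turn [ 0.     0.004 -0.001]
shift [ 0.0752 -0.0064 -0.0016] turn [-0.     0.004 -0.276]
117 [288.6 263.2] bay at z.02 [[-0.0212  0.1126]] [[278.0, 261.0], [291.0, 253.0], [298.0, 263.0], [286.0, 272.0]]
```

View pics/s_g.png

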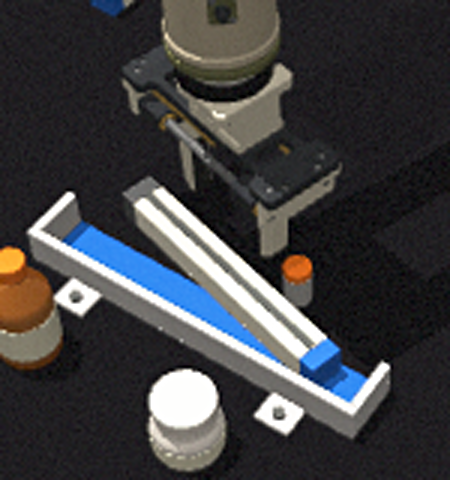

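The rail lies slanted behind the post with its blue end at (320,360), in the bay's left part, grey at (140,190); the left finger (272,245) is close to the post (297,285), so I shift right a bit and then swing.

Request:
carry_out(targets=[{"hand":100,"x":0,"y":0.01,"z":0,"ax":0,"ay":0,"az":0},{"hand":100,"x":0.012,"y":0.01,"z":0,"ax":0,"ay":0,"az":0},{"hand":100,"x":0.024,"y":0.01,"z":0,"ax":0,"ay":0,"az":0},{"hand":100,"x":0.034,"y":0.009,"z":0,"ax":0,"ay":0,"az":-0.06},{"hand":100,"x":0.044,"y":0.008,"z":0,"ax":0,"ay":0,"az":-0.12},{"hand":100,"x":0.054,"y":0.007,"z":0,"ax":0,"ay":0,"az":-0.18},{"hand":100,"x":0.063,"y":0.005,"z":0,"ax":0,"ay":0,"az":-0.23},{"hand":100,"x":0.069,"y":0.004,"z":0,"ax":0,"ay":0,"az":-0.276}])

```text
t: 9.55
tool_pos: [0.594, -0.0695, 0.1998]
orientation: [3.141, 0.07, -0.0]
force: [-2.1, -1.0, 1.6]
opening: 0.0926
gripper_force: 0.9
```

```bash
python3 - <<'E'
from h import *
s=read_state();t=w2bay(s["tool_pos"]);print(s["t"],s["force"],t,s["opening"],s["tool_pos"])
x,y=bay2w(-.0375,t[1]); go(x,y,.013,BY)
look("i");cap2("i")
E
```

```text
9.55 [-2.12781111 -1.01000677  1.64503417] [-0.04669795 -0.06263219] 0.09256674274107198 [ 0.59397301 -0.06953769  0.19983411]
shift [0.0092 0.     0.0008] turn [0.    0.    0.002]
191 [290.4 263.4] bay at z.02 [[-0.0232  0.1165]] [[280.0, 264.0], [289.0, 253.0], [302.0, 264.0], [294.0, 275.0]]
```

Request:
carry_out(targets=[{"hand":100,"x":0.003,"y":0,"z":0,"ax":0,"ay":0,"az":0},{"hand":100,"x":0.005,"y":0,"z":0,"ax":0,"ay":0,"az":0},{"hand":100,"x":0.007,"y":0,"z":0,"ax":0,"ay":0,"az":0},{"hand":100,"x":0.007,"y":0,"z":0,"ax":0,"ay":0,"az":0}])

```text
t: 10.15
tool_pos: [0.6, -0.069, 0.1996]
orientation: [-3.141, -0.067, -0.0]
force: [-0.0, 0.2, -0.3]
opening: 0.0932
gripper_force: 0.3
```

Request:
carry_out(targets=[{"hand":100,"x":0.0015,"y":0,"z":0,"ax":0,"ay":0,"az":0},{"hand":100,"x":0.003,"y":0,"z":0,"ax":0,"ay":0,"az":0},{"hand":100,"x":0.003,"y":0,"z":0,"ax":0,"ay":0,"az":0}])

```text
t: 10.52
tool_pos: [0.6018, -0.0689, 0.1996]
orientation: [-3.14, -0.066, 0.006]
force: [-12.1, 0.4, 8.7]
opening: 0.0928
gripper_force: 6.0
```

Request:
carry_out(targets=[{"hand":100,"x":0.001,"y":0,"z":0,"ax":0,"ay":0,"az":0},{"hand":100,"x":0.001,"y":0,"z":0,"ax":0,"ay":0,"az":0}])

```text
t: 10.78
tool_pos: [0.6022, -0.0689, 0.1996]
orientation: [-3.14, -0.066, 0.01]
force: [-16.8, 0.4, 13.1]
opening: 0.093
gripper_force: 8.4
```

```bash
python3 - <<'E'
from h import *
s=read_state();t=w2bay(s["tool_pos"]);print(s["t"],s["force"],s["wrist_torque"],t,s["tool_pos"],R.from_rotvec(s["orientation"]).as_matrix()[:,0])
E
```

```text
10.775 [-16.835036     0.39680127  13.09664322] [-0.20625288  2.7682911  -0.5544167 ] [-0.03840406 -0.06237776] [ 0.6022489  -0.06893525  0.19956755] [ 0.99909647  0.04206903 -0.00603708]
```

Request:
carry_out(targets=[{"hand":100,"x":-0.001,"y":0,"z":0,"ax":0,"ay":0,"az":0.01},{"hand":100,"x":-0.001,"y":0,"z":0,"ax":0,"ay":0,"az":0.02},{"hand":100,"x":0,"y":0,"z":0,"ax":0,"ay":0,"az":0.02}])

```text
t: 11.15
tool_pos: [0.6018, -0.0688, 0.1992]
orientation: [-3.141, -0.037, 0.012]
force: [-19.8, -1.0, 12.2]
opening: 0.0928
gripper_force: 10.2
```

```bash
python3 - <<'E'
from h import *
s=read_state();t=w2bay(s["tool_pos"]);print(s["t"],s["force"],s["wrist_torque"],t,R.from_rotvec(s["orientation"]).as_matrix()[:,0])
E
```

```text
11.15 [-19.79566884  -1.02605002  12.24280036] [0.58790902 3.46279319 1.13212879] [-0.03879844 -0.06221219] [ 0.99968973  0.02378446 -0.00739882]
```

Request:
carry_out(targets=[{"hand":100,"x":-0.01,"y":0.004,"z":0,"ax":0,"ay":0,"az":0},{"hand":100,"x":-0.04,"y":0.008,"z":0,"ax":0,"ay":0,"az":0},{"hand":100,"x":-0.06,"y":0.01,"z":-0.03,"ax":0,"ay":0,"az":0},{"hand":100,"x":-0.08,"y":0.02,"z":-0.08,"ax":0,"ay":0,"az":0},{"hand":100,"x":-0.1,"y":0.06,"z":-0.13,"ax":0,"ay":0,"az":0},{"hand":100,"x":-0.12,"y":0.11,"z":-0.15,"ax":0,"ay":0,"az":0},{"hand":100,"x":-0.13,"y":0.16,"z":-0.15,"ax":0,"ay":0,"az":0},{"hand":100,"x":-0.14,"y":0.21,"z":-0.15,"ax":0,"ay":0,"az":0}])

```text
t: 12.15
tool_pos: [0.4684, -0.2839, 0.3511]
orientation: [3.139, 0.035, 0.005]
force: [1.1, -0.1, -0.9]
opening: 0.0932
gripper_force: 0.0
```

```bash
python3 - <<'E'
from h import *
look("k");s=read_state();print(s["t"],s["tool_pos"])
# robot-side strip of blue floor visible in top view: depth along bay at several y
p=cv2.imread("pics/top_k.png");hsv=cv2.cvtColor(p,cv2.COLOR_BGR2HSV);blue=cv2.inRange(hsv,(95,110,60),(125,255,255))
for u in range(246,344,6):
    v=np.nonzero(blue[155:195,u])[0]+155
    w=np.nonzero(hsv[155:195,u,2]>110)[0]+155
    if len(w): print(u,"blue",v.min() if len(v) else 0,v.max() if len(v) else 0,"bright",w.min(),w.max(),"|",hsv[160:186:1,u,2].tolist() if u in(258,294,324) else "")
E
```

```text
12.25 [ 0.46754582 -0.28630935  0.35045256]
246 blue 0 0 bright 166 183 | 
252 blue 170 184 bright 166 184 | 
258 blue 170 184 bright 159 183 | [188, 238, 245, 243, 240, 237, 235, 238, 237, 242, 243, 244, 244, 245, 245, 245, 246, 235, 198, 217, 240, 243, 238, 183, 99, 40]
264 blue 179 184 bright 159 183 | 
270 blue 179 184 bright 165 183 | 
276 blue 179 184 bright 165 194 | 
282 blue 178 183 bright 165 193 | 
288 blue 178 183 bright 165 183 | 
294 blue 178 183 bright 165 183 | [38, 35, 28, 40, 88, 181, 242, 243, 238, 243, 243, 208, 157, 194, 242, 247, 238, 177, 195, 242, 246, 245, 220, 130, 49, 32]
300 blue 178 183 bright 165 182 | 
306 blue 178 183 bright 164 182 | 
312 blue 178 183 bright 164 182 | 
318 blue 178 183 bright 158 182 | 
324 blue 177 183 bright 158 182 | [250, 247, 244, 244, 243, 245, 236, 177, 144, 152, 154, 150, 156, 170, 178, 169, 134, 189, 244, 247, 248, 242, 168, 62, 26, 28]
330 blue 168 183 bright 164 182 | 
336 blue 0 0 bright 164 180 |
```

```bash
python3 - <<'E'
from h import *
p=cv2.imread("pics/top_k.png");hsv=cv2.cvtColor(p,cv2.COLOR_BGR2HSV).astype(float)
E=[];F=[]
for u in range(264,320):
    s=hsv[:,u,1]; 
    r=[v for v in range(174,182) if s[v]<90<=s[v+1]]
    V=hsv[:,u,2]; q=[v for v in range(158,170) if V[v]<140<=V[v+1]]
    if r: v=r[-1]; E.append((u,v+(90-s[v])/(s[v+1]-s[v])))
    if q and V[160]<80: v=q[-1]; F.append((u,v+(140-V[v])/(V[v+1]-V[v])))
def fit(L,z): 
    W=w2bay(cast("top",np.array(L),z)); k=np.polyfit(W[:,1],W[:,0],1); W=W[abs(np.polyval(k,W[:,1])-W[:,0])<.003]
    k=np.polyfit(W[:,1],W[:,0],1); return k,len(W),np.polyval(k,[-.11,0,.12])
print("rail front",fit(E,.03)); print("wall outer",fit(F,.035))
E
```

```text
rail front (array([ 0.00290571, -0.03463925]), 56, array([-0.03495887, -0.03463925, -0.03429056]))
wall outer (array([0.00584674, 0.00836602]), 48, array([0.00772288, 0.00836602, 0.00906763]))
```

```bash
python3 -c "
from plant import robot; print(robot.close_job())"
```

```text
the job is handed in; nothing more can be done
None
```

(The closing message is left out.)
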